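# Roll the sealing strips home on the well-plate press

### The arm

A 7-joint arm with a two-finger parallel gripper is mounted at the origin on a cart in front of the work surface, level with it; the furniture and walls round the work are solid. World frame = base frame: x ahead of the robot, y to its left, z up, the work surface at z = 0. Lengths are in m, angles in degrees, forces in N, time in s.
With the tool pointing down it reaches from about 0.425 to 0.875 m from the base axis. Payload 4.7 kg.
Tool frame: the origin (TCP) lies on the mounting face of the last link; the fingertips stand 182 mm ahead of it and the grasp point (between the pads) lies 164 mm ahead of it; z points along the fingers, x is the direction in which the jaws open and shut, and the axes are right-handed (so a half turn about z gives the same grasp; the last joint's range is limited). The gripper opens to 87 mm and grips with 3 to 60 N. Pads are 19 mm wide; open, the fingers measure 117 mm over their backs; the gripper's body (75 mm by 190 mm) begins 51 mm behind the grasp point.
Start: joints at [-71.213, 18.392, -4.016, 83.108, 1.295, 78.541, -3.26], TCP at [0.201, 0.618, 0.405] pointing down, gripper open.
Joint ranges: [-163.93, 163.93], [-17.29, 119.83], [-79.2, 71.16], [3.27, 140.29], [-89.18, 269.18], [5.43, 117.66], [-154.24, 154.24]. Speed limits (degrees/s): [147.25, 147.25, 180, 180, 180, 180, 180].

### API

Orientations are given as [roll, pitch, yaw] about the fixed x, y, z axes, in that order (R = Rz(yaw) Ry(pitch) Rx(roll)).
In Python, from cell import status, cams, env, outline_of, landmark_of gives the robot as it stands. The module is installed in compiled form; this text tells all that it offers.
- The arm moves only by the tool jog_arm, never from a script. Its argument "rows" is a list of rows, each a list of 7 numbers: the closure, from 0 (fully open) to 1 (shut), then the shift along the tool's x, y, z in m, then the turn, a rotation vector about the tool's x, y, z in degrees. A call has 1 to 12 rows; each row shifts and turns the commanded pose from where the row before left it, along the tool's axes as they then stand; what a row does not reach is not made up. A row lasts 1/12 s, in which the tool goes at most 41.7 mm and 7.16 degrees, less where a joint would pass 70% of its speed; a pose out of reach is approached as far as the arm can. A call with a gripper value outside its range is refused whole. The fingers move at their own pace and stop on an object; "grip_force" is the grip in N (left out, the last holds). Time passes only in rows, so rows that do not move let the fingers close. It gives the time, the measured TCP pose, the force and the opening at its end, in the units of the state.
- status.get_obs(): the state, without advancing time (a new reading comes with each control period).
- cams.read_camera(name): name is "scene" or "top" or "wrist"; returns (picture, depth): 480x640x3 uint8, red, green, blue; 480x640 float32, m along the optical axis (not along the pixel's ray), 0 where there is no reading.
- cams.camera_params(name): a dict with "vfov" (degrees; the focal length in pixels is half the picture's height over the tangent of half this angle, whatever the lens; pixels are square), "cx", "cy" (the principal point, pixels), "eye" and "attitude" of the camera in the world. Camera axes: x right, y up, looking along -z (the intrinsics and any distortion apply to the point x, -y, -z); pixel columns grow to the right and rows downward; lengths in m; the calibration is good to about 2 mm. A picture is of the moment at which its call begins: read the wrist's pose just before it. camera_params takes no time and is no camera call; for the wrist camera it gives the pose at the moment of the call.
- env.sign_off(): hands the job in, once; it reports no verdict.
Trained networks look in the newest picture that a camera, given by its name, has taken for a name from the list of things; names that differ only in an ending like _2 or _b are one class to them, and where a whole thing is asked for, a point or a joint stands for the part that bears it (a point fixed in the world has none). Each returns a list of dicts, best first, with "conf" (0 to 1); they miss things now and then, are a little off and sometimes report something else, mostly with a low value. They report only what shows in the picture. A call takes as long as a camera call.
- outline_of(camera, name): "pixels" (480x640 bool, what is visible of it) and "box" ([left, top, right, bottom] in pixels, round what is visible of it).
- landmark_of(camera, name): "position" ([row, column] in pixels: a listed point, or the origin of a listed thing).
The state is a dict: "time_s": time; "qpos": joint angles; "joint_velocities": joint speeds; "effort": joint torques, N m; "tool_pos": TCP position; "tool_rot": TCP orientation; "force": force on the tool from outside, world axes, zero at the start; "wrist_torque": the same for the moment, N m; "grip_width": finger opening in m.
Only numpy, scipy, OpenCV 4.12 (cv2) and the standard library are available. Lean on these libraries where they do the work, as an engineer would, in place of code of your own. Each camera call takes 0.05 s, during which the arm holds its last target. There are 200 camera calls.

### The job

Take the hand roller from its stand and roll it along the white sheet on the sealing press with a steady, moderate downward push until all eight strips are pressed home; never press harder than 25 N, press with the roller only, not with the gripper. Then hang the roller upright back in its stand and let go, leaving the other things on the bench alone.

Things in the scene. Friction and masses are not known exactly. Their poses are not given: they have to be found in the camera images.
- press: Sealing press, fixed. Grey base 166 mm (its x) by 112 mm (its y), origin at bench level under its centre. Above it a 130 x 90 mm bed carries a flat white sealing sheet, 112 mm along x, 74 mm along y, cut across into eight strips side by side along x. The bed is clamped at a height that is NOT MEASURED: with the strips home, the sheet's top is 45 to 57 mm above the bench. Find it by feel.
- sheet_begin (a point): Point on the press base, 25 mm above the bench, below the middle of strip 1 (x = -49 mm). The strips are push fits: each stands up to 4 mm proud of home, sinks only while more than 5 N bears down on it, stays where it is left, and has a hard stop at home. Over 25 N in all breaks the wells below the sheet. The bed itself does not give.
- sheet_finish (a point): Point on the press base, 25 mm above the bench, below the middle of strip 8 (x = +49 mm). A roller running along bears on the strip below it and already pushes down the edge of the next, so about 12 to 18 N in all is needed to bring each home. Strips may be rolled from either end.
- stand: The roller's stand, fixed to the bench: an open-topped aluminium box, 68 x 100 mm outside, walls 5 mm, inside 58 mm (its x) by 90 mm (its y), rim 56 mm above the bench, on a 92 x 124 mm dark foot 5 mm thick. Origin at bench level under its centre.
- roller: Hand roller, 0.3 to 0.5 kg, 120 mm tall. Origin at the drum's lowest point; z up, y along the axle, rolls along x. Rubber drum, radius 24, length 62 mm, in a yoke 80 mm wide (y); above it a steel flange 70 (x) x 86 (y) mm, z = 50 to 55 mm; above that a wooden grip 24 (x) by 38 mm (y), z = 55 to 120 mm.
- roller_grip (a point): Middle of the roller's wooden grip, 95 mm above the roller's origin, with the roller's axes. In the stand the roller hangs upright, its flange lying on the rim (origin 6 mm above the bench, x and y along the stand's), the drum free inside with about 5 mm of play each way.
- box_top (a point): Middle of the top of the low instrument box (130 mm tall, x = 0.27 to 0.63 m) that stands between press and stand; the two are on either side of it, which way round varies. Beyond x = 0.62 m, behind the box, stands a water bath 0.5 m tall, and from y = 0.31 m on to the left a titrator up to 0.37 m tall: carry things over the box, above 0.15 m, with x under 0.55 m.
- drum (a joint): Turn of the roller's drum about its axle, rad, 0 at the start; it spins freely when rolled (24 mm of travel a radian).
- strip_1 (a joint): Depth to which strip 1 of the sheet is pressed, m: 0 = standing 4 mm proud, 0.004 = home. Its centre line lies at x = -49 mm in the press's frame; the strip is 14 mm wide along x and runs 74 mm along y.
- strip_2 (a joint): Depth to which strip 2 of the sheet is pressed, m: 0 = standing 4 mm proud, 0.004 = home. Its centre line lies at x = -35 mm in the press's frame; the strip is 14 mm wide along x and runs 74 mm along y.
- strip_3 (a joint): Depth to which strip 3 of the sheet is pressed, m: 0 = standing 4 mm proud, 0.004 = home. Its centre line lies at x = -21 mm in the press's frame; the strip is 14 mm wide along x and runs 74 mm along y.
- strip_4 (a joint): Depth to which strip 4 of the sheet is pressed, m: 0 = standing 4 mm proud, 0.004 = home. Its centre line lies at x = -7 mm in the press's frame; the strip is 14 mm wide along x and runs 74 mm along y.
- strip_5 (a joint): Depth to which strip 5 of the sheet is pressed, m: 0 = standing 4 mm proud, 0.004 = home. Its centre line lies at x = +7 mm in the press's frame; the strip is 14 mm wide along x and runs 74 mm along y.
- strip_6 (a joint): Depth to which strip 6 of the sheet is pressed, m: 0 = standing 4 mm proud, 0.004 = home. Its centre line lies at x = +21 mm in the press's frame; the strip is 14 mm wide along x and runs 74 mm along y.
- strip_7 (a joint): Depth to which strip 7 of the sheet is pressed, m: 0 = standing 4 mm proud, 0.004 = home. Its centre line lies at x = +35 mm in the press's frame; the strip is 14 mm wide along x and runs 74 mm along y.
- strip_8 (a joint): Depth to which strip 8 of the sheet is pressed, m: 0 = standing 4 mm proud, 0.004 = home. Its centre line lies at x = +49 mm in the press's frame; the strip is 14 mm wide along x and runs 74 mm along y.
- beaker: A bystander: empty glass beaker, to be left where it is.
- vial_a: A bystander: small capped vial, to be left where it is.
- timer: A bystander: white bench timer, to be left where it is.
- marker: A bystander: marker pen, to be left where it is.
- bulb: A bystander: black pipette bulb, to be left where it is.
- strip_box: A bystander: small box, to be left where it is.

How it is judged (in metres and radians):
On the way, in this order (a step that is already met when the one before it is completed fails the run):
1. the roller is lifted out of its stand (z of roller in the frame of stand above 0.05 m and contact force between the fingers and roller above 0.5 N), for 0.1 s.
2. all eight strips are home, rolled down: the drum has turned at least 1.2 rad one way or the other (value of joint each of strip_1, strip_2, strip_3, strip_4, strip_5, strip_6, strip_7, strip_8 above 0.0025 m and (value of joint drum above 1.2 rad or value of joint drum below -1.2 rad)), for 0.1 s.
At the end, for the whole second after the job is handed in: All eight strips are pressed home (at least 2.5 of their 4 mm), and the roller hangs upright (within 0.10 rad) and still in its stand, flange down on the rim (origin less than 10 mm above the bench, within 12 mm of the stand's centre), released (value of joint each of strip_1, strip_2, strip_3, strip_4, strip_5, strip_6, strip_7, strip_8 above 0.0025 m and horizontal distance between roller and stand below 0.012 m and z of roller in the frame of stand below 0.01 m and angle between roller's own z axis and vertical below 0.1 rad and linear speed of roller below 0.02 m/s); the robot touches nothing.
It fails at once if the roller presses on the sealing press with more than 25 N (contact force between roller and press above 25 N).
It fails at once if the gripper or arm touches the sealing press with more than 2 N (contact force between any of the arm, the fingers and press above 2 N).
It fails at once if a bystander is moved by more than 30 mm (distance of any of beaker, vial_a, timer, marker, bulb, strip_box from where it was at the start of the episode above 0.03 m).
It also fails if it takes over 72 s, if anything falls off the work surface, if the arm or the gripper's body presses on something with over 40 N, if the wrist force passes 120 N, or if a joint passes its speed limit or range.

## Working session

There is one attempt and no reset: what is moved stays moved. The work goes in short steps, Python scripts to look and compute and a tool call to move; the robot and the scene stay as the last step left them, time stands still between calls to the robot, and variables do not carry over. Pictures are saved under pics/ and viewed, about 8 in all and at most 12, crops included, and the job is handed in when it is done.

Besides the shell and the picture viewer there is one more tool, called after ">>>" in YAML: its name, and indented under it one key for each argument. jog_arm: Moves the arm, as the interface text tells. Its arguments: {"type":"object","properties":{"rows":{"type":"array"},"grip_force":{"type":"number"}},"required":["rows"]}

```bash
mkdir -p pics; cat > h.py <<'E'
import numpy as np, cv2
from scipy.spatial.transform import Rotation as R
from cell import status, cams, env, outline_of, landmark_of
def ray_pts(p, uv, d):
    f=240/np.tan(np.radians(p["vfov"])/2)
    uv=np.asarray(uv,float); d=np.asarray(d,float)
    c=np.stack([(uv[...,0]-p["cx"])/f*d, -(uv[...,1]-p["cy"])/f*d, -d],-1)
    A=np.array(p["attitude"],float)
    M=A if A.shape==(3,3) else (R.from_euler('xyz',A,degrees=True).as_matrix())
    return c@M.T+np.array(p["eye"])
def cloud(p,dep):
    v,u=np.mgrid[0:480,0:640]
    return ray_pts(p,np.stack([u,v],-1),dep)
def save(n,im): cv2.imwrite(f'pics/{n}.png',im[...,::-1])
E
python3 - <<'E'
from h import *
print(status.get_obs())
for n in ("scene","top","wrist"):
    p=cams.camera_params(n); print(n,p)
    im,d=cams.read_camera(n); save(n+'0',im); np.savez(n+'0.npz',im=im,d=d)
    P=cloud(p,d)
    for t in ("press","stand","roller"):
        for o in outline_of(n,t)[:2]:
            q=P[o["pixels"]&(d>0)]
            print(n,t,round(o["conf"],2),o["box"],np.median(q,0).round(3) if len(q) else None, np.percentile(q,[2,98],axis=0).round(3).tolist())
    for t in ("sheet_begin","sheet_finish","roller_grip","box_top","press","stand"):
        for o in landmark_of(n,t)[:2]:
            print(n,t,round(o["conf"],2),o["position"])
E
```

```text
{'time_s': 0.0, 'qpos': array([-71.21109672,  18.43856128,  -4.01469521,  83.17492266,
         1.2943281 ,  78.53974857,  -3.26166955]), 'joint_velocities': array([ 0.08805676, -0.05526393,  0.02756175, -0.0054441 , -0.04653858,
        0.01502944,  0.08425425]), 'effort': array([-6.89612830e-05, -4.91294217e+01, -4.03931066e-01, -3.12520158e+01,
       -6.38339971e-02,  4.40702587e-02,  1.99071592e-04]), 'tool_pos': array([0.20063018, 0.61804687, 0.40366653]), 'tool_rot': array([1.79994677e+02, 1.08031653e-01, 7.20182445e+01]), 'force': array([-0.26331828,  0.13259393, -0.97569423]), 'wrist_torque': array([ 0.01275935, -0.012422  ,  0.02995581]), 'grip_width': 0.08725141767444065}
scene {'vfov': 49.12698840925056, 'cx': 313.32200324461286, 'cy': 236.91590335417354, 'eye': array([-0.09346593, -0.68954053,  0.73267165]), 'attitude': array([ 54.84425421,  -0.44815331, -44.11790185])}
scene press 0.79 [322.0, 298.3, 425.5, 372.3] [ 0.458 -0.285  0.045] [[0.396, -0.334, 0.012], [0.539, -0.211, 0.057]]
scene stand 0.65 [200.0, 207.3, 252.7, 231.5] [0.487 0.229 0.039] [[0.469, 0.18, 0.004
[... 749 characters left out ...]
7 -0.258  0.053] [[0.434, -0.292, 0.046], [0.459, -0.227, 0.058]]
top stand 0.78 [190.7, 229.5, 241.9, 271.4] [0.504 0.196 0.006] [[0.465, 0.171, -0.001], [0.569, 0.289, 0.059]]
top roller 0.56 [191.0, 230.7, 228.6, 264.8] [0.516 0.228 0.062] [[0.481, 0.193, 0.055], [0.553, 0.275, 0.129]]
top sheet_begin 0.63 [287.6, 398.8]
top sheet_finish 0.89 [248.1, 412.7]
top roller_grip 0.81 [245.6, 208.1]
top box_top 0.79 [275.3, 318.4]
top press 0.75 [264.9, 401.8]
top stand 0.55 [249.3, 213.6]
wrist {'vfov': 61.846658202789214, 'cx': 318.9520524201174, 'cy': 240.11132634320595, 'eye': array([0.13760708, 0.63982524, 0.38593348]), 'attitude': array([-1.42373888e+01,  2.73527920e-02,  7.20100483e+01])}
```

View pics/top0.png

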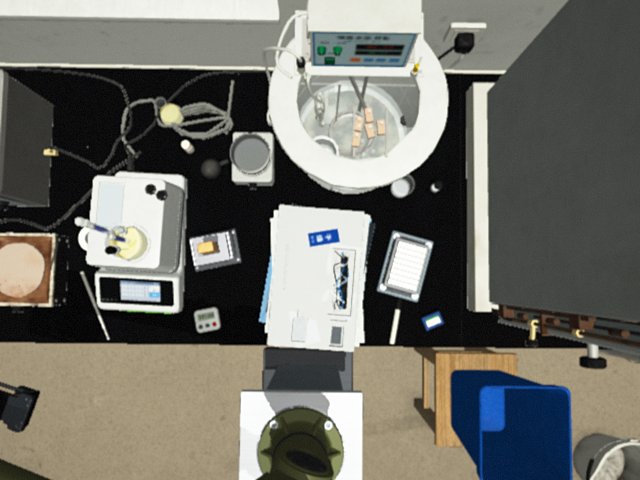

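View pics/scene0.png

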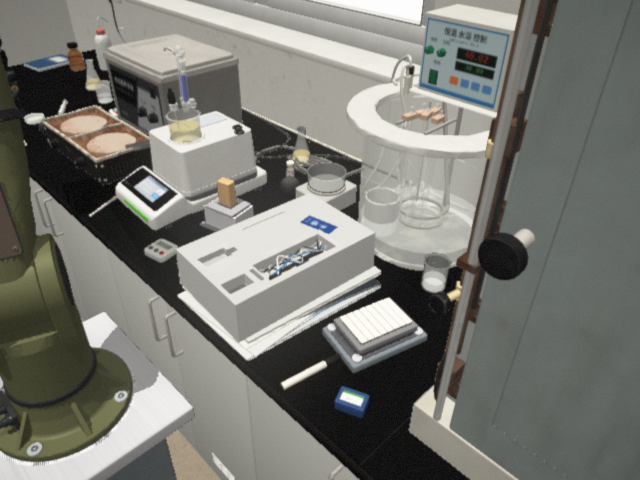

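```bash
python3 - <<'E'
from h import *
from scipy.ndimage import binary_erosion
p=cams.camera_params("top"); z=np.load('top0.npz'); P=cloud(p,z['d']); d=z['d']
def rect(m):
    q=P[m][:,:2].astype(np.float32)
    (c,s,a)=cv2.minAreaRect(q); return np.round(c,4),np.round(s,4),round(a,2),m.sum(), np.median(P[m][:,2]).round(4)
im=z['im'].astype(int); white=im.min(-1)>170
v,u=np.mgrid[0:480,0:640]
pr=(u>365)&(u<445)&(v>222)&(v<312)
for name,m in (("press all",pr&(P[...,2]>.012)&(P[...,2]<.09)),("bed",pr&(P[...,2]>.038)&(P[...,2]<.09)),("white",pr&white&(P[...,2]>.03))):
    m=cv2.morphologyEx(m.astype(np.uint8),cv2.MORPH_OPEN,np.ones((3,3)))>0
    print(name,rect(m))
st=(u>180)&(u<250)&(v>215)&(v<280)
for name,lo,hi in (("grip",.1,.14),("flange",.045,.075)):
    m=st&(P[...,2]>lo)&(P[...,2]<hi); print(name,rect(m), np.mean(P[m],0).round(4))
f=240/np.tan(np.radians(p["vfov"])/2)
def plane(cam,rc,zh):
    p=cams.camera_params(cam); a=ray_pts(p,[rc[1],rc[0]],1.0); e=np.array(p["eye"]); return e+(a-e)*(zh-e[2])/(a[2]-e[2])
for n,rc,zh in (("top",[287.6,398.8],.025),("top",[248.1,412.7],.025),("top",[264.9,401.8],0),("top",[245.6,208.1],.101),("top",[249.3,213.6],0),
 ("scene",[340.1,349.3],.025),("scene",[317.3,395.0],.025),("scene",[341.5,371.7],0),("scene",[189.3,225.6],.101),("scene",[223,227.7],0)):
    print(n,rc,plane(n,rc,zh).round(4))
# titrator region heights
for y0 in np.arange(-.5,.7,.1):
    print(round(y0,1),[ (lambda q: round(float(q.max()),2) if len(q) else None)(P[(d>0)&(abs(P[...,0]-x0)<.05)&(abs(P[...,1]-y0)<.05)][:,2]) for x0 in np.arange(.1,.8,.1)])
E
```

```text
press all (array([ 0.4903, -0.2336]), array([0.1872, 0.167 ]), 74.31, np.int64(2862), np.float64(0.045))
bed (array([ 0.4804, -0.2683]), array([0.0908, 0.1301]), 75.07, np.int64(1744), np.float64(0.0516))
white (array([ 0.5051, -0.1871]), array([0.2659, 0.1657]), 82.47, np.int64(1545), np.float64(0.0524))
grip (array([0.5176, 0.2331]), array([0.0242, 0.0383]), 12.45, np.int64(177), np.float64(0.1242)) [0.5169 0.2317 0.1233]
flange (array([0.5228, 0.2456]), array([0.1608, 0.1321]), 2.07, np.int64(953), np.float64(0.0594)) [0.5181 0.2388 0.0589]
top [287.6, 398.8] [ 0.4243 -0.2524  0.025 ]
top [248.1, 412.7] [ 0.5279 -0.2888  0.025 ]
top [264.9, 401.8] [ 0.4843 -0.2642  0.    ]
top [245.6, 208.1] [0.5231 0.2303 0.101 ]
top [249.3, 213.6] [0.52   0.2373 0.    ]
scene [340.1, 349.3] [ 0.4294 -0.2529  0.025 ]
scene [317.3, 395.0] [ 0.537  -0.2733  0.025 ]
scene [341.5, 371.7] [ 0.4759 -0.2692  0.    ]
scene [189.3, 225.6] [0.5199 0.2373 0.101 ]
scene [223, 227.7] [0.5211 0.245  0.    ]
-0.5 [0.07, 0.07, 0.67, 0.7, 0.71, 0.72, 0.72]
-0.4 [0.07, 0.07, 0.03, 0.08, 0.08, 0.08, 0.08]
-0.3 [-0.78, -0.79, 0.03, 0.06, 0.06, 0.03, 0.33]
-0.2 [0.01, -0.69, 0.03, 0.06, 0.06, 0.33, 0.34]
-0.1 [0.28, 0.01, 0.14, 0.14, 0.14, 0.33, 0.35]
-0.0 [0.4, -0.68, 0.14, 0.14, 0.14, 0.32, 0.33]
0.1 [0.4, -0.69, 0.13, 0.13, 0.13, 0.13, 0.32]
0.2 [0.01, -0.69, 0.02, 0.02, 0.13, 0.07, 0.11]
0.3 [-0.78, 0.66, 0.02, 0.09, 0.24, 0.19, 0.19]
0.4 [-0.78, 0.66, 0.01, 0.09, 0.4, 0.39, 0.19]
0.5 [0.34, 0.34, 0.01, 0.09, 0.19, 0.19, 0.19]
0.6 [0.34, 0.36, 0.01, 0.1, 0.11, 0.05, 0.01]
```

Top view: the stand with roller is at about pixel (213, 249), the press at (405, 267) and the box between them. The titrator is left of the stand at (140, 220) and the bath is behind the box. The scene view agrees with this. Measured: press centre (0.480, -0.268), yaw about -15°; roller grip (0.518, 0.233), yaw about 12.5°. First move: turn the tool to yaw 12.5° while rising a little.

>>> jog_arm:
  rows:
    - [0,0,0,-0.005,0,0,6.6]
    - [0,0,0,-0.005,0,0,6.6]
    - [0,0,0,-0.005,0,0,6.6]
    - [0,0,0,-0.005,0,0,6.6]
    - [0,0,0,-0.005,0,0,6.6]
    - [0,0,0,-0.005,0,0,6.6]
    - [0,0,0,-0.005,0,0,6.6]
    - [0,0,0,-0.005,0,0,6.6]
    - [0,0,0,-0.005,0,0,6.7]
    - [0,0,0,0,0,0,0]
  grip_force: 40

```text
time_s: 2.33
tool_pos: [0.2007, 0.6184, 0.451]
tool_rot: [-179.9, -0.1, 12.4]
force: [0.4, 0.0, 0.6]
grip_width: 0.0871
```

```bash
cat >> h.py <<'E'
def go(x,y,z,yaw=None):
    s=status.get_obs(); M=R.from_euler('xyz',s["tool_rot"],degrees=True).as_matrix()
    print(round(s["time_s"],2),"pos",np.round(s["tool_pos"],4),"rot",np.round(s["tool_rot"],2),"F",np.round(s["force"],2),"T",np.round(s["wrist_torque"],2),"w",round(s["grip_width"],4))
    print("shift tool to",(x,y,z),np.round(M.T@(np.array([x,y,z])-s["tool_pos"]),4), "turn z", None if yaw is None else round(s["tool_rot"][2]-yaw,2))
E
python3 -c "
from h import *
go(.40,.2,.45,12.45)
"
```

```text
2.33 pos [0.2007 0.6184 0.451 ] rot [-1.799e+02 -7.000e-02  1.236e+01] F [0.43 0.02 0.6 ] T [-0.11  0.04  0.04] w 0.0871
shift tool to (0.4, 0.2, 0.45) [1.051e-01 4.514e-01 4.000e-04] turn z -0.09
```

>>> jog_arm:
  rows:
    - [0,0.0088,0.0376,0,0,0,0]
    - [0,0.0088,0.0376,0,0,0,0]
    - [0,0.0088,0.0376,0,0,0,0]
    - [0,0.0088,0.0376,0,0,0,0]
    - [0,0.0088,0.0376,0,0,0,0]
    - [0,0.0088,0.0376,0,0,0,0]
    - [0,0.0088,0.0376,0,0,0,0]
    - [0,0.0088,0.0376,0,0,0,0]
    - [0,0.0088,0.0376,0,0,0,0]
    - [0,0.0088,0.0376,0,0,0,0]
    - [0,0.0088,0.0376,0,0,0,0]
    - [0,0.0088,0.0376,0,0,0,0]

```text
time_s: 3.33
tool_pos: [0.4019, 0.1987, 0.4498]
tool_rot: [-180.0, -0.0, 12.7]
force: [1.4, 0.2, 0.7]
grip_width: 0.0872
```

```bash
python3 - <<'E'
from h import *
go(.518,.233,.40,12.45)
p=cams.camera_params("wrist"); im,d=cams.read_camera("wrist"); p=cams.camera_params("wrist"); save("w1",im); np.savez("w1.npz",im=im,d=d)
P=cloud(p,d); ok=(d>0)&(abs(P[...,0]-.518)<.06)&(abs(P[...,1]-.233)<.075)
for n,lo,hi in (("grip",.115,.135),("flange",.05,.07)):
    m=ok&(P[...,2]>lo)&(P[...,2]<hi); print(n,m.sum())
    if m.sum()>20: print(cv2.minAreaRect(P[m][:,:2].astype(np.float32)),P[m].mean(0).round(4))
for o in landmark_of("wrist","roller_grip")[:2]: print(o)
E
```

```text
3.33 pos [0.4019 0.1987 0.4498] rot [-1.7997e+02 -3.0000e-02  1.2740e+01] F [1.39 0.16 0.69] T [-0.06 -0.02 -0.03] w 0.0872
shift tool to (0.518, 0.233, 0.4) [ 0.1208 -0.0078  0.0498] turn z 0.29
grip 1783
((0.5377145409584045, 0.26026037335395813), (0.1182180643081665, 0.03820978105068207), 67.666259765625) [0.5237 0.23   0.1262]
flange 6847
((0.5176140069961548, 0.23858855664730072), (0.13848116993904114, 0.11971887201070786), 89.63388061523438) [0.5157 0.2422 0.0618]
{'position': [210.2, 464.8], 'conf': 0.67}
```

```bash
python3 - <<'E'
from h import *
p=cams.camera_params("wrist"); z=np.load("w1.npz"); d=z['d']; P=cloud(p,d); ok=(d>0)&(abs(P[...,0]-.518)<.06)&(abs(P[...,1]-.233)<.075)
for n,lo,hi in (("grip",.120,.135),("flange",.055,.067)):
    m=(ok&(P[...,2]>lo)&(P[...,2]<hi)).astype(np.uint8); m=cv2.erode(m,np.ones((3,3)))
    k,l,s,c=cv2.connectedComponentsWithStats(m); i=1+np.argmax(s[1:,4]); q=P[l==i]
    print(n,s[i],cv2.minAreaRect(q[:,:2].astype(np.float32)),np.median(q,0).round(4))
a=ray_pts(p,[464.8,210.2],1.); e=p["eye"]; print(e+(a-e)*(.101-e[2])/(a[2]-e[2]))
E
```

```text
grip [ 457  191   35   47 1366] ((0.520956814289093, 0.22977572679519653), (0.022772276774048805, 0.03603160381317139), 10.939342498779297) [0.5199 0.2299 0.1277]
flange [ 410  149   82  104 4481] ((0.5216424465179443, 0.2287605106830597), (0.0687725692987442, 0.09860502183437347), 10.888242721557617) [0.5104 0.2417 0.0627]
[0.52265505 0.22886155 0.101     ]
```

View pics/w1.png

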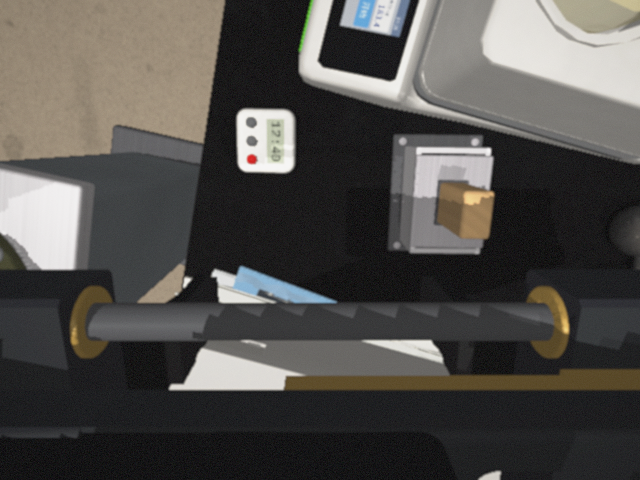

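The wrist view shows the roller's grip at about pixel (465, 208) on the stand at (445, 195), clear of the titrator. Centre (0.521, 0.230), yaw about 11°. Going down to the grip.

>>> jog_arm:
  rows:
    - [0,0.0307,-0.0011,0,0,0,1.2]
    - [0,0.0306,-0.0011,0,0,0,0]
    - [0,0.0307,-0.0011,0,0,0,0]
    - [0,0.0306,-0.0011,0,0,0,0]
    - [0,0,0,0.03,0,0,0]
    - [0,0,0,0.03,0,0,0]
    - [0,0,0,0.03,0,0,0]
    - [0,0,0,0.03,0,0,0]
    - [0,0,0,0.025,0,0,0]
    - [0,0,0,0.02,0,0,0]
    - [0,0,0,0.014,0,0,0]
    - [0,0,0,0.007,0,0,0]

```text
time_s: 4.43
tool_pos: [0.5196, 0.2299, 0.2611]
tool_rot: [179.9, 0.2, 11.5]
force: [-0.2, -0.0, -0.5]
grip_width: 0.0871
```

>>> jog_arm:
  rows:
    - [1,0,0,0,0,0,0]
    - [1,0,0,0,0,0,0]
    - [1,0,0,0,0,0,0]
    - [1,0,0,0,0,0,0]
    - [1,0,0,0,0,0,0]
    - [1,0,0,0,0,0,0]
    - [1,0,0,0,0,0,0]
    - [1,0,0,0,0,0,0]
    - [1,0,0,0,0,0,0]
    - [1,0,0,0,0,0,0]
  grip_force: 50

```text
time_s: 5.27
tool_pos: [0.5208, 0.2297, 0.2638]
tool_rot: [-180.0, -0.0, 11.3]
force: [-0.0, -0.2, -0.3]
grip_width: 0.0287
```

```bash
python3 -c "
from h import *
go(.521,.230,.264,11)
"
```

```text
5.27 pos [0.5208 0.2297 0.2638] rot [-1.7999e+02 -1.0000e-02  1.1320e+01] F [-0.01 -0.25 -0.26] T [-0.05  0.07 -0.06] w 0.0287
shift tool to (0.521, 0.23, 0.264) [ 0.0003 -0.0002 -0.0002] turn z 0.32
```

>>> jog_arm:
  rows:
    - [1,0,0,0,0,0,0]
    - [1,0,0,0,0,0,0]
    - [1,0,0,0,0,0,0]
    - [1,0,0,0,0,0,0]

```text
time_s: 5.6
tool_pos: [0.5206, 0.2297, 0.2638]
tool_rot: [-180.0, 0.0, 11.3]
force: [-1.6, -1.2, 1.9]
grip_width: 0.0236
```

```bash
python3 -c "
from h import *
go(.521,.230,.264,11)
"
```

```text
5.6 pos [0.5206 0.2297 0.2638] rot [-1.800e+02  3.000e-02  1.133e+01] F [-1.61 -1.15  1.88] T [-0.14  0.34  0.02] w 0.0236
shift tool to (0.521, 0.23, 0.264) [ 0.0005 -0.0002 -0.0002] turn z 0.33
```

>>> jog_arm:
  rows:
    - [1,0,0,-0.005,0,0,0]
    - [1,0,0,-0.012,0,0,0]
    - [1,0,0,-0.018,0,0,0]
    - [1,0,0,-0.02,0,0,0]
    - [1,0,0,-0.025,0,0,0]
    - [1,0,0,-0.025,0,0,0]
    - [1,0,0,-0.025,0,0,0]
    - [1,0,0,-0.025,0,0,0]
    - [1,0,0,-0.02,0,0,0]
    - [1,0,0,-0.01,0,0,0]
    - [1,0,0,0,0,0,0]
    - [1,0,0,0,0,0,0]

```text
time_s: 6.6
tool_pos: [0.5207, 0.2296, 0.4485]
tool_rot: [-180.0, -0.0, 11.3]
force: [0.6, 0.3, -3.8]
grip_width: 0.0239
```

```bash
python3 -c "
from h import *
go(.433,-.256,.449,-15)
"
```

```text
6.6 pos [0.5207 0.2296 0.4485] rot [-180.     -0.     11.31] F [ 0.62  0.26 -3.83] T [-0.11  0.03  0.04] w 0.0239
shift tool to (0.433, -0.256, 0.449) [-0.1812  0.4589 -0.0005] turn z 26.31
```

>>> jog_arm:
  rows:
    - [1,-0.007,0.018,0,0,0,0]
    - [1,-0.014,0.0355,0,0,0,0]
    - [1,-0.014,0.0355,0,0,0,0]
    - [1,-0.014,0.0355,0,0,0,0]
    - [1,-0.014,0.0355,0,0,0,0]
    - [1,-0.014,0.0355,0,0,0,0]
    - [1,-0.014,0.0355,0,0,0,0]
    - [1,-0.014,0.0355,0,0,0,0]
    - [1,-0.014,0.0355,0,0,0,0]
    - [1,-0.014,0.0355,0,0,0,0]
    - [1,-0.014,0.0355,0,0,0,0]
    - [1,-0.014,0.0355,0,0,0,0]

```text
time_s: 7.6
tool_pos: [0.4417, -0.204, 0.4471]
tool_rot: [-179.9, 0.1, 11.3]
force: [1.4, -0.1, -3.8]
grip_width: 0.024
```

>>> jog_arm:
  rows:
    - [1,-0.014,0.0355,0,0,0,0]
    - [1,-0.0065,0.015,0,0,0,0]
    - [1,0,0,0,0,0,5.3]
    - [1,0,0,0,0,0,5.3]
    - [1,0,0,0,0,0,5.2]
    - [1,0,0,0,0,0,5.3]
    - [1,0,0,0,0,0,5.2]
    - [1,0,0,0.01,0,0,0]
    - [1,0,0,0.02,0,0,0]
    - [1,0,0,0.02,0,0,0]
    - [1,0,0,0.01,0,0,0]
    - [1,0,0,0,0,0,0]

```text
time_s: 8.6
tool_pos: [0.4317, -0.2551, 0.3852]
tool_rot: [180.0, 0.4, -14.9]
force: [-0.2, -0.4, -3.7]
grip_width: 0.0238
```

```bash
python3 - <<'E'
from h import *
go(.433,-.256,.333,-15)
for n in ("wrist","scene"):
    im,d=cams.read_camera(n); p=cams.camera_params(n); np.savez(n+"2.npz",im=im,d=d); save(n+"2",im)
    P=cloud(p,d)
    m=(d>0)&(abs(P[...,0]-.48)<.1)&(abs(P[...,1]+.268)<.1)&(P[...,2]>.036)&(P[...,2]<.07)
    m=cv2.morphologyEx(m.astype(np.uint8),cv2.MORPH_OPEN,np.ones((3,3)))
    k,l,s,c=cv2.connectedComponentsWithStats(m); i=1+np.argmax(s[1:,4]); q=P[l==i]
    print(n,s[i],cv2.minAreaRect(q[:,:2].astype(np.float32)),np.percentile(q[:,2],[5,25,50,75,95]).round(4))
    o=outline_of(n,"strip_4"); 
    for t in o[:1]:
        q=P[t["pixels"]&(d>0)]; print(t["conf"],t["box"],np.median(q,0),cv2.minAreaRect(q[:,:2].astype(np.float32)))
E
```

```text
8.6 pos [ 0.4317 -0.2551  0.3852] rot [179.99   0.37 -14.89] F [-0.19 -0.36 -3.67] T [-0.08  0.13  0.01] w 0.0238
shift tool to (0.433, -0.256, 0.333) [0.0019 0.0005 0.0522] turn z 0.11
wrist [ 305  166  163  104 8505] ((0.4840807318687439, -0.2657472789287567), (0.0860830545425415, 0.12973284721374512), 75.09344482421875) [0.0471 0.0489 0.0564 0.0572 0.0581]
0.95 [386.8, 177.3, 407.8, 273.5] [ 0.49300166 -0.26582954  0.0567627 ] ((0.4858303964138031, -0.26179108023643494), (0.08797328919172287, 0.03191446140408516), 82.61153411865234)
scene [ 334  297   84   57 2690] ((0.4822978079319, -0.2683534324169159), (0.09132838994264603, 0.13344484567642212), 74.92160034179688) [0.0407 0.0467 0.0538 0.0552 0.0566]
0.8 [357.6, 311.5, 383.7, 333.1] [ 0.47645414 -0.26408977  0.05482794] ((0.4906475841999054, -0.24137699604034424), (0.13107208907604218, 0.03251398727297783), 57.17931365966797)
```

>>> jog_arm:
  rows:
    - [1,0,0,0.015,0,0,0]
    - [1,0,0,0.02,0,0,0]
    - [1,0,0,0.015,0,0,0]
    - [1,0,0,0.01,0,0,0]
    - [1,0,0,0.004,0,0,0]
    - [1,0,0,0,0,0,0]
    - [1,0,0,0,0,0,0]
    - [1,0,0,0,0,0,0]
    - [1,0,0,0,0,0,0]

```text
time_s: 9.55
tool_pos: [0.4333, -0.2563, 0.3257]
tool_rot: [-180.0, -0.1, -15.0]
force: [-0.8, 0.7, -2.6]
grip_width: 0.0237
```

```bash
python3 -c "
from h import *
go(.433,-.256,.3133,-15)
"
```

```text
9.55 pos [ 0.4333 -0.2563  0.3257] rot [-1.7998e+02 -1.0000e-01 -1.4970e+01] F [-0.84  0.72 -2.63] T [-0.12  0.09  0.01] w 0.0237
shift tool to (0.433, -0.256, 0.3133) [-0.0004 -0.0002  0.0124] turn z 0.03
```

>>> jog_arm:
  rows:
    - [1,0,0,0.002,0,0,0]
    - [1,0,0,0.002,0,0,0]
    - [1,0,0,0.001,0,0,0]
    - [1,0,0,0.001,0,0,0]
    - [1,0,0,0.001,0,0,0]
    - [1,0,0,0.001,0,0,0]
    - [1,0,0,0,0,0,0]
    - [1,0,0,0,0,0,0]

```text
time_s: 10.22
tool_pos: [0.4329, -0.256, 0.3167]
tool_rot: [-180.0, 0.0, -15.0]
force: [-1.1, 0.5, -3.6]
grip_width: 0.024
```

>>> jog_arm:
  rows:
    - [1,0,0,0.0005,0,0,0]
    - [1,0,0,0.0005,0,0,0]
    - [1,0,0,0.0005,0,0,0]
    - [1,0,0,0.0005,0,0,0]
    - [1,0,0,0,0,0,0]
    - [1,0,0,0,0,0,0]

```text
time_s: 10.72
tool_pos: [0.4329, -0.256, 0.3147]
tool_rot: [-180.0, -0.0, -15.0]
force: [-0.1, -0.2, -3.1]
grip_width: 0.0236
```

>>> jog_arm:
  rows:
    - [1,0,0,0.0005,0,0,0]
    - [1,0,0,0.0005,0,0,0]
    - [1,0,0,0.0005,0,0,0]
    - [1,0,0,0,0,0,0]
    - [1,0,0,0,0,0,0]

```text
time_s: 11.13
tool_pos: [0.4329, -0.256, 0.3132]
tool_rot: [-180.0, 0.0, -15.0]
force: [0.0, 0.1, -2.9]
grip_width: 0.0236
```

>>> jog_arm:
  rows:
    - [1,0,0,0.0005,0,0,0]
    - [1,0,0,0.0005,0,0,0]
    - [1,0,0,0,0,0,0]
    - [1,0,0,0,0,0,0]

```text
time_s: 11.47
tool_pos: [0.4329, -0.256, 0.3122]
tool_rot: [-180.0, 0.0, -15.0]
force: [-0.4, 0.6, -3.6]
grip_width: 0.0236
```

>>> jog_arm:
  rows:
    - [1,0,0,0.0005,0,0,0]
    - [1,0,0,0.0005,0,0,0]
    - [1,0,0,0,0,0,0]
    - [1,0,0,0,0,0,0]

```text
time_s: 11.8
tool_pos: [0.4329, -0.256, 0.3112]
tool_rot: [-180.0, 0.0, -15.0]
force: [-0.9, -0.6, -4.0]
grip_width: 0.0236
```

>>> jog_arm:
  rows:
    - [1,0,0,0.0005,0,0,0]
    - [1,0,0,0.0005,0,0,0]
    - [1,0,0,0,0,0,0]
    - [1,0,0,0,0,0,0]

```text
time_s: 12.13
tool_pos: [0.4333, -0.2561, 0.3107]
tool_rot: [-180.0, -0.1, -15.0]
force: [0.0, 0.4, 0.1]
grip_width: 0.024
```

>>> jog_arm:
  rows:
    - [1,0,0,0.0005,0,0,0]
    - [1,0,0,0.0005,0,0,0]
    - [1,0,0,0,0,0,0]
    - [1,0,0,0,0,0,0]

```text
time_s: 12.47
tool_pos: [0.433, -0.256, 0.3094]
tool_rot: [-180.0, -0.0, -15.0]
force: [-0.7, 0.0, 2.5]
grip_width: 0.0237
```

>>> jog_arm:
  rows:
    - [1,0,0,0.0005,0,0,0]
    - [1,0,0,0.0005,0,0,0]
    - [1,0,0,0,0,0,0]
    - [1,0,0,0,0,0,0]

```text
time_s: 12.8
tool_pos: [0.4329, -0.2561, 0.3086]
tool_rot: [-180.0, 0.0, -15.0]
force: [-2.0, 1.8, 5.4]
grip_width: 0.0238
```

>>> jog_arm:
  rows:
    - [1,0,0,0.0005,0,0,0]
    - [1,0,0,0.0005,0,0,0]
    - [1,0,0,0,0,0,0]
    - [1,0,0,0,0,0,0]

```text
time_s: 13.13
tool_pos: [0.4329, -0.2561, 0.3077]
tool_rot: [-180.0, 0.0, -15.0]
force: [-1.5, 1.0, 6.0]
grip_width: 0.0241
```

>>> jog_arm:
  rows:
    - [1,0,0,0.0005,0,0,0]
    - [1,0,0,0,0,0,0]
    - [1,0,0,0,0,0,0]
    - [1,0,0,0,0,0,0]

```text
time_s: 13.47
tool_pos: [0.4332, -0.2563, 0.3077]
tool_rot: [-180.0, -0.0, -15.0]
force: [-0.6, 0.3, 8.9]
grip_width: 0.0238
```

>>> jog_arm:
  rows:
    - [1,0,0,0.0002,0,0,0]
    - [1,0,0,0,0,0,0]
    - [1,0,0,0,0,0,0]
    - [1,0,0,0,0,0,0]

```text
time_s: 13.8
tool_pos: [0.4333, -0.2563, 0.3077]
tool_rot: [-180.0, -0.1, -15.0]
force: [-1.3, 0.4, 9.6]
grip_width: 0.0239
```

>>> jog_arm:
  rows:
    - [1,0.001,0,0,0,0,0]
    - [1,0.001,0,0,0,0,0]
    - [1,0.001,0,0,0,0,0]
    - [1,0.001,0,0,0,0,0]

```text
time_s: 14.13
tool_pos: [0.4373, -0.2573, 0.3077]
tool_rot: [-180.0, -0.1, -15.0]
force: [0.4, 0.6, 8.1]
grip_width: 0.0237
```

>>> jog_arm:
  rows:
    - [1,0.001,0,0,0,0,0]
    - [1,0.001,0,0,0,0,0]
    - [1,0.001,0,0,0,0,0]
    - [1,0.001,0,0,0,0,0]

```text
time_s: 14.47
tool_pos: [0.4414, -0.2584, 0.3077]
tool_rot: [-180.0, -0.1, -15.0]
force: [0.0, 1.7, 8.6]
grip_width: 0.0236
```

>>> jog_arm:
  rows:
    - [1,0.001,0,0.0001,0,0,0]
    - [1,0.001,0,0.0001,0,0,0]
    - [1,0.001,0,0,0,0,0]
    - [1,0.001,0,0,0,0,0]
    - [1,0.001,0,0,0,0,0]
    - [1,0.001,0,0,0,0,0]

```text
time_s: 14.97
tool_pos: [0.4467, -0.26, 0.3076]
tool_rot: [-180.0, -0.0, -15.0]
force: [-1.9, 2.3, 12.5]
grip_width: 0.0239
```

>>> jog_arm:
  rows:
    - [1,0.001,0,0,0,0,0]
    - [1,0.001,0,0,0,0,0]
    - [1,0.001,0,0,0,0,0]
    - [1,0.001,0,0,0,0,0]
    - [1,0.001,0,0,0,0,0]
    - [1,0.001,0,0,0,0,0]
    - [1,0.001,0,0,0,0,0]

```text
time_s: 15.55
tool_pos: [0.454, -0.2618, 0.3077]
tool_rot: [-180.0, -0.1, -15.0]
force: [0.5, 0.6, 7.9]
grip_width: 0.024
```

>>> jog_arm:
  rows:
    - [1,0.001,0,0,0,0,0]
    - [1,0.001,0,0,0,0,0]
    - [1,0.001,0,0,0,0,0]
    - [1,0.001,0,0,0,0,0]
    - [1,0.001,0,0,0,0,0]
    - [1,0.001,0,0,0,0,0]
    - [1,0.001,0,0,0,0,0]

```text
time_s: 16.13
tool_pos: [0.4603, -0.2635, 0.3077]
tool_rot: [-180.0, -0.0, -15.0]
force: [-2.2, 1.9, 10.6]
grip_width: 0.0238
```

>>> jog_arm:
  rows:
    - [1,0.001,0,0,0,0,0]
    - [1,0.001,0,0,0,0,0]
    - [1,0.001,0,0,0,0,0]
    - [1,0.001,0,0,0,0,0]
    - [1,0.001,0,0,0,0,0]
    - [1,0.001,0,0,0,0,0]
    - [1,0.001,0,0,0,0,0]
    - [1,0.001,0,0,0,0,0]
    - [1,0.001,0,0,0,0,0]
    - [1,0.001,0,0,0,0,0]

```text
time_s: 16.97
tool_pos: [0.47, -0.2661, 0.3077]
tool_rot: [-180.0, -0.0, -15.0]
force: [-2.9, 1.3, 10.7]
grip_width: 0.0238
```

>>> jog_arm:
  rows:
    - [1,0.001,0,0,0,0,0]
    - [1,0.001,0,0,0,0,0]
    - [1,0.001,0,0,0,0,0]
    - [1,0.001,0,0,0,0,0]
    - [1,0.001,0,0,0,0,0]
    - [1,0.001,0,0,0,0,0]
    - [1,0.001,0,0,0,0,0]
    - [1,0.001,0,0,0,0,0]
    - [1,0.001,0,0,0,0,0]
    - [1,0.001,0,0,0,0,0]

```text
time_s: 17.8
tool_pos: [0.48, -0.2687, 0.3077]
tool_rot: [-180.0, -0.1, -15.0]
force: [-0.5, 0.6, 8.6]
grip_width: 0.0236
```

>>> jog_arm:
  rows:
    - [1,0.001,0,0,0,0,0]
    - [1,0.001,0,0,0,0,0]
    - [1,0.001,0,0,0,0,0]
    - [1,0.001,0,0,0,0,0]
    - [1,0.001,0,0,0,0,0]
    - [1,0.001,0,0,0,0,0]
    - [1,0.001,0,0,0,0,0]
    - [1,0.001,0,0,0,0,0]
    - [1,0.001,0,0,0,0,0]
    - [1,0.001,0,0,0,0,0]

```text
time_s: 18.63
tool_pos: [0.4893, -0.2713, 0.3077]
tool_rot: [-180.0, -0.1, -15.0]
force: [-1.8, 2.0, 10.1]
grip_width: 0.0236
```

>>> jog_arm:
  rows:
    - [1,0.001,0,0,0,0,0]
    - [1,0.001,0,0,0,0,0]
    - [1,0.001,0,0,0,0,0]
    - [1,0.001,0,0,0,0,0]
    - [1,0.001,0,0,0,0,0]
    - [1,0.001,0,0,0,0,0]
    - [1,0.001,0,0,0,0,0]
    - [1,0.001,0,0,0,0,0]
    - [1,0.001,0,0,0,0,0]
    - [1,0.001,0,0,0,0,0]
    - [1,0.001,0,0,0,0,0]
    - [1,0.001,0,0,0,0,0]

```text
time_s: 19.63
tool_pos: [0.5007, -0.2743, 0.3077]
tool_rot: [-179.9, -0.0, -15.0]
force: [-1.9, 1.5, 10.0]
grip_width: 0.0235
```

>>> jog_arm:
  rows:
    - [1,0.001,0,0,0,0,0]
    - [1,0.001,0,0,0,0,0]
    - [1,0.001,0,0,0,0,0]
    - [1,0.001,0,0,0,0,0]
    - [1,0.001,0,0,0,0,0]
    - [1,0.001,0,0,0,0,0]
    - [1,0.001,0,0,0,0,0]
    - [1,0.001,0,0,0,0,0]
    - [1,0.001,0,0,0,0,0]
    - [1,0.001,0,0,0,0,0]
    - [1,0.001,0,0,0,0,0]
    - [1,0.001,0,0,0,0,0]

```text
time_s: 20.63
tool_pos: [0.5123, -0.2774, 0.3077]
tool_rot: [-180.0, -0.0, -15.0]
force: [-2.5, 1.7, 10.6]
grip_width: 0.0238
```

>>> jog_arm:
  rows:
    - [1,0.001,0,0,0,0,0]
    - [1,0.001,0,0,0,0,0]
    - [1,0.001,0,0,0,0,0]
    - [1,0.001,0,0,0,0,0]
    - [1,0.001,0,0,0,0,0]
    - [1,0.001,0,0,0,0,0]
    - [1,0.001,0,0,0,0,0]
    - [1,0.001,0,0,0,0,0]
    - [1,0.001,0,0,0,0,0]
    - [1,0.001,0,0,0,0,0]
    - [1,0.001,0,0,0,0,0]
    - [1,0.001,0,0,0,0,0]

```text
time_s: 21.63
tool_pos: [0.5245, -0.2805, 0.3077]
tool_rot: [-180.0, -0.1, -15.0]
force: [-0.7, 1.2, 6.9]
grip_width: 0.024
```

```bash
python3 -c "
from h import *
go(.482+.966*.052,-.267-.259*.052,.3077,-15)
"
```

```text
21.63 pos [ 0.5245 -0.2805  0.3077] rot [-1.7998e+02 -1.4000e-01 -1.4960e+01] F [-0.66  1.18  6.88] T [ 0.18  0.09 -0.08] w 0.024
shift tool to (0.532232, -0.280468, 0.3077) [ 0.0075 -0.002   0.    ] turn z 0.04
```

>>> jog_arm:
  rows:
    - [1,0.001,0,0,0,0,0]
    - [1,0.001,0,0,0,0,0]
    - [1,0.001,0,0,0,0,0]
    - [1,0.001,0,0,0,0,0]
    - [1,0.001,0,0,0,0,0]
    - [1,0.001,0,0,0,0,0]
    - [1,0.001,0,0,0,0,0]
    - [1,0,0,0.0001,0,0,0]
    - [1,0,0,0,0,0,0]
    - [1,0,0,0,0,0,0]
    - [1,0,0,0,0,0,0]

```text
time_s: 22.55
tool_pos: [0.5314, -0.2823, 0.3077]
tool_rot: [-180.0, -0.2, -15.0]
force: [0.6, 1.3, 8.2]
grip_width: 0.0241
```

>>> jog_arm:
  rows:
    - [1,0,0,-0.005,0,0,0]
    - [1,0,0,-0.02,0,0,0]
    - [1,0,0,-0.025,0,0,0]
    - [1,0,0,-0.025,0,0,0]
    - [1,0,0,-0.025,0,0,0]
    - [1,0,0,-0.025,0,0,0]
    - [1,0,0,-0.02,0,0,0]
    - [1,0,0,0,0,0,0]
    - [1,0,0,0,0,0,0]

```text
time_s: 23.3
tool_pos: [0.5303, -0.2822, 0.4507]
tool_rot: [180.0, 0.0, -15.0]
force: [-0.4, -1.0, -4.7]
grip_width: 0.0237
```

```bash
python3 - <<'E'
from h import *
go(.5206,.2297,.452,11.33)
prof={}
for n in ("scene","top","wrist"):
    for k in (0,1):
        if k==0 and n=="wrist": z=np.load("wrist2.npz"); continue
        if k==0: z=np.load(n+"0.npz"); im,d=z['im'],z['d']
        else: im,d=cams.read_camera(n); save(n+"3",im)
        P=cloud(cams.camera_params(n),d); q=P[(d>0)]-[.482,-.267,0]
        c,s=.966,-.259; x=q[:,0]*c+q[:,1]*s; y=-q[:,0]*s+q[:,1]*c
        r=[]
        for i in range(8):
            m=(abs(x-(-.049+.014*i))<.005)&(abs(y)<.03)&(q[:,2]>.02)&(q[:,2]<.08); r.append(round(1000*float(np.median(q[m,2])),1) if m.sum()>5 else None)
        e=(abs(x)<.05)&(abs(abs(y)-.0415)<.002)&(q[:,2]<.08); print(n,k,r,"bed edge",np.round(1000*np.median(q[e,2]),1))
im=cv2.imread('pics/scene3.png')[270:390,290:450]; cv2.imwrite('pics/scene3c.png',cv2.resize(im,None,fx=4,fy=4,interpolation=2))
E
```

```text
23.3 pos [ 0.5303 -0.2822  0.4507] rot [ 1.800e+02  1.000e-02 -1.498e+01] F [-0.4  -0.96 -4.73] T [-0.1   0.12  0.01] w 0.0237
shift tool to (0.5206, 0.2297, 0.452) [-0.1417 -0.492  -0.0013] turn z -26.31
scene 0 [54.0, 54.8, 54.5, 55.1, 55.2, 55.4, 55.6, 54.8] bed edge 39.6
scene 1 [51.3, 51.5, 51.4, 51.7, 51.6, 51.1, 51.3, 51.6] bed edge 44.6
top 0 [52.4, 53.1, 53.0, 53.6, 53.8, 53.6, 53.8, 53.7] bed edge 43.7
top 1 [48.6, 49.6, 49.8, 49.3, 49.7, 49.9, 50.1, 50.4] bed edge 42.4
wrist 1 [51.3, 51.3, 51.3, 51.4, 51.2, 51.5, 51.0, None] bed edge 46.2
```

Every strip is down by about 3 to 4 mm. The wrist camera shows the sheet flat at 51.0–51.5 mm on strips 1–7; strip 8 gave no wrist reading, but the scene and top cameras show it down too. Carrying the roller back over the box.

>>> jog_arm:
  rows:
    - [1,-0.015,0,0,0,0,0]
    - [1,-0.03,0,0,0,0,0]
    - [1,-0.03,0,0,0,0,0]
    - [1,-0.016,0,0,0,0,0]
    - [1,-0.002,-0.02,0,0,0,0]
    - [1,-0.0034,-0.034,0,0,0,0]
    - [1,-0.0034,-0.034,0,0,0,0]
    - [1,-0.0034,-0.034,0,0,0,0]
    - [1,-0.0034,-0.034,0,0,0,0]
    - [1,-0.0034,-0.034,0,0,0,0]
    - [1,-0.0034,-0.034,0,0,0,0]
    - [1,-0.0034,-0.034,0,0,0,0]

```text
time_s: 24.45
tool_pos: [0.4838, -0.0011, 0.4496]
tool_rot: [180.0, 0.1, -15.0]
force: [0.8, 0.1, -4.2]
grip_width: 0.0238
```

>>> jog_arm:
  rows:
    - [1,-0.0034,-0.034,0,0,0,0]
    - [1,-0.0034,-0.034,0,0,0,0]
    - [1,-0.0034,-0.034,0,0,0,0]
    - [1,-0.0034,-0.034,0,0,0,0]
    - [1,-0.0034,-0.034,0,0,0,0]
    - [1,-0.003,-0.032,0,0,0,0]
    - [1,-0.002,-0.02,0,0,0,-5.3]
    - [1,0,0,0,0,0,-5.3]
    - [1,0,0,0,0,0,-5.2]
    - [1,0,0,0,0,0,-5.3]
    - [1,0,0,0,0,0,-5.2]
    - [1,0,0,0,0,0,0]

```text
time_s: 25.45
tool_pos: [0.5201, 0.2175, 0.4491]
tool_rot: [179.9, 0.2, 11.5]
force: [-0.1, -1.0, -3.9]
grip_width: 0.024
```

```bash
python3 -c "
from h import *
go(.5206,.2297,.2638,11.33)
"
```

```text
25.45 pos [0.5201 0.2175 0.4491] rot [179.92   0.19  11.45] F [-0.07 -0.95 -3.93] T [-0.09  0.05 -0.  ] w 0.024
shift tool to (0.5206, 0.2297, 0.2638) [ 0.0035 -0.0121  0.1853] turn z 0.12
```

>>> jog_arm:
  rows:
    - [1,0.003,-0.012,0,0,0,0]
    - [1,0,0,0.015,0,0,0]
    - [1,0,0,0.025,0,0,0]
    - [1,0,0,0.03,0,0,0]
    - [1,0,0,0.025,0,0,0]
    - [1,0,0,0.015,0,0,0]
    - [1,0,0,0.008,0,0,0]
    - [1,0,0,0,0,0,0]
    - [1,0,0,0,0,0,0]
    - [1,0,0,0,0,0,0]
    - [1,0,0,0,0,0,0]

```text
time_s: 26.37
tool_pos: [0.5216, 0.2301, 0.3348]
tool_rot: [-179.9, -0.2, 11.3]
force: [-0.1, 0.4, -3.3]
grip_width: 0.024
```

```bash
python3 - <<'E'
from h import *
go(.5206,.2297,.2638,11.33)
im,d=cams.read_camera("scene"); save("scene4",im)
cv2.imwrite('pics/s4c.png',cv2.resize(im[130:270,140:320][...,::-1],None,fx=4,fy=4,interpolation=2))
E
```

```text
26.37 pos [0.5216 0.2301 0.3348] rot [-1.7994e+02 -1.5000e-01  1.1300e+01] F [-0.08  0.43 -3.31] T [-0.13  0.02 -0.01] w 0.024
shift tool to (0.5206, 0.2297, 0.2638) [-0.0013  0.0003  0.071 ] turn z -0.03
```

View pics/s4c.png

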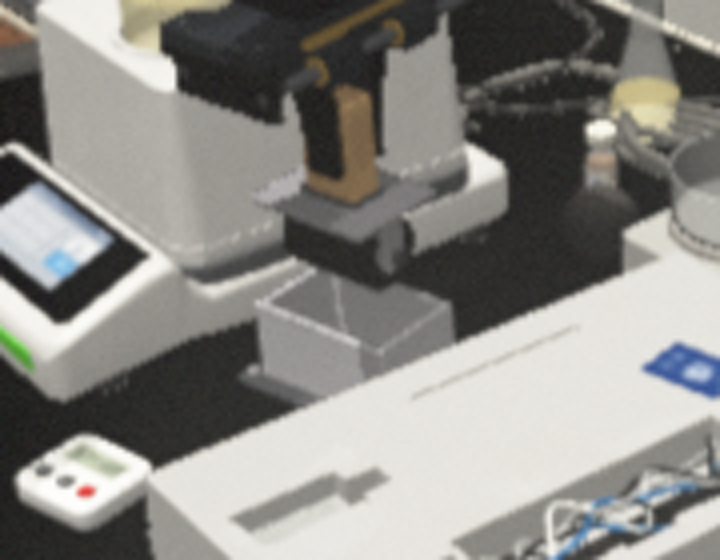

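The crop shows the roller upright at crop pixel (345, 230), right over the open stand at (355, 320). I'll lower it in stages and check the force at each.

>>> jog_arm:
  rows:
    - [1,-0.0007,0,0.005,0,0,0]
    - [1,0,0,0.007,0,0,0]
    - [1,0,0,0.007,0,0,0]
    - [1,0,0,0.007,0,0,0]
    - [1,0,0,0.005,0,0,0]
    - [1,0,0,0,0,0,0]

```text
time_s: 26.92
tool_pos: [0.5197, 0.2295, 0.3004]
tool_rot: [179.9, 0.2, 11.3]
force: [-0.1, 0.3, -3.4]
grip_width: 0.0238
```

>>> jog_arm:
  rows:
    - [1,0,0,0.007,0,0,0]
    - [1,0,0,0.008,0,0,0]
    - [1,0,0,0.008,0,0,0]
    - [1,0,0,0.006,0,0,0]
    - [1,0,0,0.003,0,0,0]
    - [1,0,0,0.002,0,0,0]
    - [1,0,0,0,0,0,0]
    - [1,0,0,0,0,0,0]

```text
time_s: 27.58
tool_pos: [0.5205, 0.2297, 0.2684]
tool_rot: [-180.0, -0.0, 11.3]
force: [-0.1, 0.8, -2.7]
grip_width: 0.024
```

>>> jog_arm:
  rows:
    - [1,0,0,0.001,0,0,0]
    - [1,0,0,0.001,0,0,0]
    - [1,0,0,0,0,0,0]
    - [1,0,0,0,0,0,0]
    - [1,0,0,0,0,0,0]

```text
time_s: 28.0
tool_pos: [0.5204, 0.2297, 0.2664]
tool_rot: [-180.0, -0.0, 11.3]
force: [0.5, -0.6, -2.7]
grip_width: 0.0233
```

>>> jog_arm:
  rows:
    - [1,0,0,0.001,0,0,0]
    - [1,0,0,0.001,0,0,0]
    - [1,0,0,0,0,0,0]
    - [1,0,0,0,0,0,0]

```text
time_s: 28.33
tool_pos: [0.5203, 0.2297, 0.2642]
tool_rot: [180.0, 0.0, 11.3]
force: [-0.4, -0.5, -3.3]
grip_width: 0.0241
```

>>> jog_arm:
  rows:
    - [1,0,0,0.0005,0,0,0]
    - [1,0,0,0,0,0,0]
    - [1,0,0,0,0,0,0]

```text
time_s: 28.58
tool_pos: [0.5204, 0.2297, 0.2638]
tool_rot: [-180.0, -0.0, 11.3]
force: [-0.2, 0.5, -3.3]
grip_width: 0.0238
```

>>> jog_arm:
  rows:
    - [1,0,0,0.0005,0,0,0]
    - [1,0,0,0.0005,0,0,0]
    - [1,0,0,0,0,0,0]
    - [1,0,0,0,0,0,0]

```text
time_s: 28.92
tool_pos: [0.5204, 0.2296, 0.2638]
tool_rot: [-180.0, -0.0, 11.3]
force: [-2.7, -1.5, 5.5]
grip_width: 0.0233
```

>>> jog_arm:
  rows:
    - [1,0,0,0.0005,0,0,0]
    - [1,0,0,0.0005,0,0,0]
    - [1,0,0,0,0,0,0]
    - [1,0,0,0,0,0,0]

```text
time_s: 29.25
tool_pos: [0.5205, 0.2296, 0.2637]
tool_rot: [-179.9, 0.0, 11.3]
force: [-6.0, -3.1, 11.9]
grip_width: 0.0237
```

The flange is on the rim at the original height. Unloading, opening and rising straight up.

>>> jog_arm:
  rows:
    - [1,0,0,-0.001,0,0,0]
    - [1,0,0,-0.0005,0,0,0]
    - [0,0,0,0,0,0,0]
    - [0,0,0,0,0,0,0]
    - [0,0,0,0,0,0,0]
    - [0,0,0,0,0,0,0]
    - [0,0,0,0,0,0,0]
    - [0,0,0,0,0,0,0]
    - [0,0,0,0,0,0,0]
    - [0,0,0,0,0,0,0]
    - [0,0,0,0,0,0,0]
    - [0,0,0,0,0,0,0]

```text
time_s: 30.25
tool_pos: [0.5203, 0.2297, 0.2633]
tool_rot: [-180.0, -0.0, 11.3]
force: [0.2, 0.2, -0.4]
grip_width: 0.0821
```

>>> jog_arm:
  rows:
    - [0,0,0,0,0,0,0]
    - [0,0,0,-0.005,0,0,0]
    - [0,0,0,-0.015,0,0,0]
    - [0,0,0,-0.025,0,0,0]
    - [0,0,0,-0.03,0,0,0]
    - [0,0,0,-0.03,0,0,0]
    - [0,0,0,-0.03,0,0,0]
    - [0,0,0,-0.03,0,0,0]
    - [0,0,0,-0.02,0,0,0]
    - [0,-0.03,0,0,0,0,0]
    - [0,-0.03,0,0,0,0,0]
    - [0,-0.03,0,0,0,0,0]

```text
time_s: 31.25
tool_pos: [0.4313, 0.2115, 0.4489]
tool_rot: [180.0, -0.1, 11.3]
force: [-1.1, 0.3, 0.4]
grip_width: 0.0871
```

```bash
python3 - <<'E'
from h import *
go(.5206,.2297,.2638,11.33)
im,d=cams.read_camera("scene"); save("scene5",im)
cv2.imwrite('pics/s5.png',cv2.resize(im[130:400,130:460][...,::-1],None,fx=2.2,fy=2.2,interpolation=2))
im,d=cams.read_camera("wrist"); p=cams.camera_params("wrist"); P=cloud(p,d); ok=(d>0)&(abs(P[...,0]-.518)<.06)&(abs(P[...,1]-.233)<.075)
for n,lo,hi in (("grip",.120,.135),("flange",.055,.067)):
    m=(ok&(P[...,2]>lo)&(P[...,2]<hi)).astype(np.uint8); m=cv2.erode(m,np.ones((3,3)))
    k,l,s,c=cv2.connectedComponentsWithStats(m); i=1+np.argmax(s[1:,4]); q=P[l==i]
    print(n,s[i],cv2.minAreaRect(q[:,:2].astype(np.float32)),np.median(q,0).round(4))
E
```

```text
31.25 pos [0.4313 0.2115 0.4489] rot [ 1.7999e+02 -6.0000e-02  1.1270e+01] F [-1.11  0.33  0.45] T [-0.13  0.09  0.03] w 0.0871
shift tool to (0.5206, 0.2297, 0.2638) [ 0.0909 -0.0004  0.1851] turn z -0.06
grip [ 427  197   33   47 1343] ((0.5214923620223999, 0.23741817474365234), (0.022719375789165497, 0.03617104887962341), 11.2637939453125) [0.5211 0.2376 0.1278]
flange [ 385  154   79  104 4422] ((0.5222685933113098, 0.23617622256278992), (0.06864069402217865, 0.09809165447950363), 11.446691513061523) [0.5101 0.2505 0.0628]
```

View pics/s5.png

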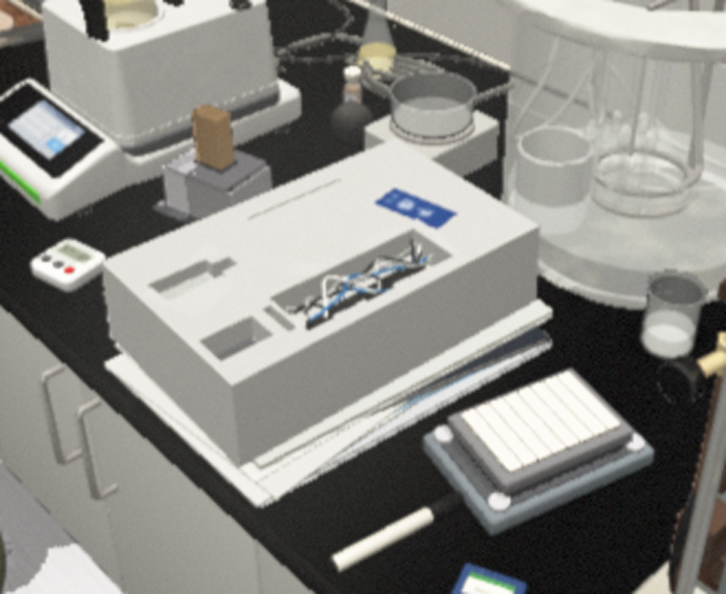

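The crop shows the roller upright with its flange on the stand's rim at (215, 155), and all the strips flush on the press at (545, 420). The bystanders I can see in it, such as the timer and marker, are in place. Handing in.

>>> jog_arm:
  rows:
    - [0,0,0,0,0,0,0]
    - [0,0,0,0,0,0,0]

```text
time_s: 31.52
tool_pos: [0.4326, 0.2119, 0.4488]
tool_rot: [-180.0, -0.1, 11.3]
force: [0.9, -0.1, 0.2]
grip_width: 0.0874
```

```bash
python3 -c "
from cell import env
print(env.sign_off())"
```

```text
the job is handed in; nothing more can be done
None
```

The roller went over all eight strips in one pass and is back in its stand, released. I handed the job in at about 31.5 s; sign-off reports no verdict.

- **Pressing:** I found the sheet by feel and rolled from strip 1 to strip 8 over about 100 mm (about 4 rad of drum turn by distance; the drum angle itself can't be read). The push read about 10.5–16 N after allowing for the roller's weight. Readings come only at the end of each move, so brief peaks between them would not show.
- **Strips:** The roller ran at one constant height, as it would on the hard stop. The scene and top cameras show each strip down by 2.7 to 4.4 mm. The lowest reading, 2.7 mm on strip 1, is close to the 2.5 mm limit, but the top camera gives 3.8 mm there. The wrist camera shows strips 1–7 flat within 0.5 mm and gave no reading for strip 8.
- **Roller:** The flange met the rim at the height where I first gripped it. The last pictures show the roller upright, with its top at the same measured height as at the start.
- **Bystanders:** The timer and marker look untouched in the last picture. I did not measure any of the bystanders.
- **A check that disagreed:** The wrist camera put the roller and stand about 7 mm apart between its first and last looks. The first was taken while the arm was still settling, and the roller's place relative to the stand was the same both times.

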